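# Start the resin curing lamp

## Task

Cure the resin charms: with a closed fingertip push the mould tray fully into the pink lamp until it stops, and only then reach into the well with the green key in the lamp's top, press that key all the way down and let it come back up. Use fingertips only: do not lift the tray or anything else, leave the red key unpressed, and do not knock or shift the flask, bottles, jar and boxes standing around. Finish with the tray still fully in and the hand clear of everything.

Things in the scene. Friction and masses are not known exactly. Their poses are not given: they have to be found in the camera images.
- lamp: pink curing lamp, fixed (place and yaw vary): hood 160 mm deep (x), 214 mm wide (y), 100 mm high; origin under its centre on the table, its x points away from its mouth, z up. A tunnel 115 mm wide, 46 mm high opens at the mouth (x = -80 mm) and ends at a rigid stop at x = +40 mm. In its flat top, at x = -30, y = +50 and -50 mm, are two wells with a key in each; which is which varies
- tray: white mould tray with coloured charms fixed in it, loose, about 0.25 kg, flat on the table, its front end out of the lamp's tunnel (2.5 mm clear each side, x along the lamp's x); plate 120 (x) x 110 mm (y), 16 mm high; origin under the plate's centre. Fully home, the plate meets the stop: origin at x = -20 mm in the lamp's frame; it starts 30 to 60 mm short of that. Slides with 1 to 3 N
- tray_lip (a point): middle of the front face (away from the lamp) of the tray's upright lip, 18 mm above the table, 130 mm from the tray's origin along its -x; the lip is 70 mm wide (y), 10 mm thick, 36 mm high, and joined to the plate by a tongue. With the tray home it still stands 70 mm out of the lamp's mouth
- green_key_top (a point): centre of the top of the green round key, 28 mm across, in the middle of a round vertical well 49 mm across; key top sunk 22 mm below the lamp's top (78 mm above the table) when up; this point moves down with the key
- green_key (a joint): travel of the green key: 0 up, 0.006 m all the way down (vertically); sprung, starts to move at about 1.5 N, all the way down at 5 N, comes back up when released
- red_key_top (a point): centre of the top of the red round key, the same as the green one, in the other well
- red_key (a joint): travel of the red key: 0 up, 0.006 m all the way down
- flask: small corked conical glass flask, loose, 42 mm across, 58 mm tall, beside the lamp's mouth; origin under its centre
- dropper: small blue dropper bottle with white cap, loose, 28 mm across, 48 mm tall, beside the lamp's mouth; origin under its centre
- shell_box: clear box of shells, loose, 90 x 170 mm, 50 mm high, at the left; origin under its centre
- bead_box: white box of black beads, loose, 100 x 120 mm, 60 mm high, at the right; origin under its centre
- resin_a: grey-blue resin bottle with black nozzle, loose, 64 mm across, 197 mm tall, at the right; origin under its centre
- resin_b: grey-blue resin bottle with black nozzle, loose, 64 mm across, 197 mm tall, at the left; origin under its centre
- pigment_jar: small jar with black lid, loose, 48 mm across, 55 mm tall, at the left; origin under its centre

How it is judged:
By the outcome, as a careful person would: the job done as asked, in the order asked, and still so for the second after the job is handed in, with the robot touching nothing.
It also fails if it takes over 37 s, if anything falls off the work surface, if the arm or the gripper's body presses on something with over 40 N, if the wrist force passes 120 N, or if a joint passes its speed limit or range.

## Robot

A 7-joint arm with a two-finger parallel gripper is mounted at the origin on the work surface. World frame = base frame: x ahead of the robot, y to its left, z up, the work surface at z = 0. Lengths are in m, angles in rad, forces in N, time in s.
With the tool pointing down it reaches from about 0.4 to 0.9 m from the base axis. Payload 5.6 kg.
Tool frame: the origin (TCP) lies midway between the tips of the shut fingers; the grasp point (between the pads) lies 19 mm behind it; z points along the fingers, y is the line along which they close (so a half turn about z gives the same grasp; the last joint's range is limited). The gripper opens to 92 mm and grips with 3 to 60 N. Pads are 20 mm wide; open, the fingers measure 128 mm over their backs; the gripper's body (75 mm by 189 mm) begins 69 mm behind the grasp point.
Start: joints at [-1.241, 0.468, -0.012, 1.603, 0.006, 1.071, -0.056], TCP at [0.237, 0.605, 0.215] pointing down, gripper open.
Joint ranges: [-2.53, 2.53], [-0.31, 2.02], [-1.57, 1.55], [0.28, 2.44], [-1.29, 4.43], [0.15, 1.84], [-2.92, 2.92]. Speed limits (rad/s): [2.57, 2.57, 3.14, 3.14, 3.14, 3.14, 3.14].

## Interface

Orientations are given as a 3x3 rotation matrix whose columns are the frame's x, y, z axes.
In Python, from station import env, eyes, effector gives the robot as it stands (env), with the cameras (eyes) and the gripper (effector). Calls block until the motion is done:
- env.reach(position, orientation): joint-space move of the TCP to a pose.
- env.movel(position, frame=None, rate=0.15): straight line of the TCP; frame=None keeps the orientation; rate is the mean speed in m/s.
- env.goto_joints(angles): joint-space move.
- effector.release() and effector.grasp(squeeze=None): open the fingers fully, or close them until they stop; squeeze is the grip in N (None keeps the last).
- env.pause(seconds).
- env.inverse_kinematics(position, orientation): joint angles nearest the present ones, or None.
- eyes.read_camera(name): name is "scene" or "top" or "wrist"; returns (picture, depth): 400x640x3 uint8, red, green, blue; 400x640 float32, m along the optical axis (not along the pixel's ray), 0 where there is no reading.
- eyes.camera_info(name): a dict with "intrinsics" (3x3 intrinsics, pixels), "eye" and "rotation" of the camera in the world; the wrist camera has in their place "T_tool_cam" (4x4, takes a point from camera to tool coordinates, whose origin is the TCP and whose axes are the flange's). Camera axes: x right, y up, looking along -z (the intrinsics and any distortion apply to the point x, -y, -z); pixel columns grow to the right and rows downward; lengths in m; the calibration is good to about 2 mm. A picture is of the moment at which its call begins: read the wrist's pose just before it. camera_info takes no time and is no camera call.
A pose or a line that the arm cannot do raises env.PlanningError and nothing moves.
- env.finish_job(): hands the job in; it is judged then, once.
Readings, each from a call of its own:
- env.read_t(): time.
- env.read_joint_positions(): joint angles.
- env.read_joint_velocities(): joint speeds.
- env.read_tau(): joint torques, N m.
- env.read_ee_pos(): TCP position.
- env.read_tcp_rot(): TCP orientation.
- env.read_wrist_force(): force on the tool from outside, world axes, zero at the start.
- env.read_moment(): the same for the moment, N m.
- env.read_gripper_width(): finger opening in m.
- env.read_grasp_force(): force on a finger pad.
Only numpy, scipy, OpenCV 4.12 (cv2) and the standard library are available. Lean on these libraries where they do the work, as an engineer would, in place of code of your own. Each camera call takes 0.05 s, during which the arm holds its last target. There are 200 camera calls.

## Working session

There is one attempt and no reset: what is moved stays moved. The work goes in short steps, each a Python script; the robot and the scene stay as the last script left them, time stands still between calls to the robot, and variables do not carry over. Pictures are saved under pics/ and viewed, at most 10 in all, crops included, and the job is handed in when it is done.

```bash
mkdir -p pics
cat > h.py <<'E'
import numpy as np, cv2
from station import env, eyes, effector
def cloud(name):
    if name=="wrist":
        p=np.array(env.read_ee_pos());R=np.array(env.read_tcp_rot())
    img,d=eyes.read_camera(name); c=eyes.camera_info(name); K=np.array(c["intrinsics"])
    v,u=np.mgrid[:400,:640]
    P=np.stack([(u-K[0,2])/K[0,0]*d,-(v-K[1,2])/K[1,1]*d,-d],-1)
    if name=="wrist":
        T=np.array(c["T_tool_cam"]); P=P@T[:3,:3].T+T[:3,3]; P=P@R.T+p
    else: P=P@np.array(c["rotation"]).T+np.array(c["eye"])
    P[d<=0]=np.nan
    return img,d,P
def save(n,img): cv2.imwrite(f"pics/{n}.png",cv2.cvtColor(img,cv2.COLOR_RGB2BGR))
E
python3 - <<'E'
from h import *
for n in("top","scene"):
    i,d,P=cloud(n); save(n,i); np.savez(f"{n}.npz",i=i,P=P); c=eyes.camera_info(n); print({k:np.round(v,3).tolist() if not isinstance(v,str) else v for k,v in c.items()}, (d>0).mean())
print(env.read_t(),eyes.camera_info("wrist"),np.array(env.read_tcp_rot()).round(2))
E
```

```text
{'intrinsics': [[417.582, 0.0, 318.394], [0.0, 417.582, 196.785], [0.0, 0.0, 1.0]], 'eye': [0.405, -0.001, 1.242], 'rotation': [[0.003, 0.997, -0.082], [-1.0, 0.004, 0.013], [0.013, 0.082, 0.997]]} 0.9960078125
{'intrinsics': [[438.514, 0.0, 322.159], [0.0, 438.514, 197.501], [0.0, 0.0, 1.0]], 'eye': [1.064, 0.615, 0.993], 'rotation': [[-0.768, -0.465, 0.44], [0.64, -0.578, 0.507], [0.019, 0.671, 0.741]]} 0.9961875
0.1 {'intrinsics': array([[304.2942125 ,   0.        , 320.65022109],
       [  0.        , 304.2942125 , 202.38823214],
       [  0.        ,   0.        ,   1.        ]]), 'T_tool_cam': array([[-1.71489296e-05,  9.61997652e-01,  2.73057718e-01,
         7.54145948e-02],
       [ 9.99999696e-01, -1.96391300e-04,  7.54700857e-04,
        -5.27159289e-04],
       [ 7.79646613e-04,  2.73057648e-01, -9.61997356e-01,
        -1.69623905e-01],
       [ 0.00000000e+00,  0.00000000e+00,  0.00000000e+00,
         1.00000000e+00]])} [[-0.93  0.36 -0.  ]
 [ 0.36  0.93 -0.  ]
 [-0.   -0.   -1.  ]]
```

View pics/top.png

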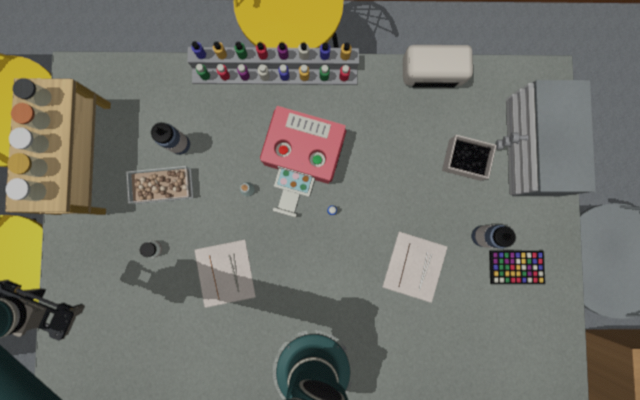

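View pics/scene.png

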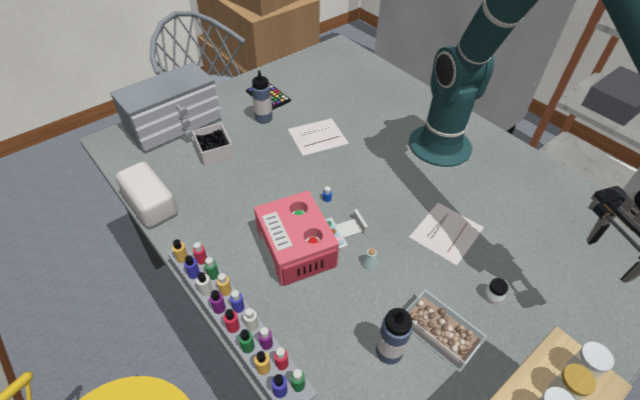

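The top view shows the lamp at about (304,145), with the red key at (283,149) and the green key at (318,159). The tray lip is at (286,211), the flask at (247,188) and the dropper at (332,210). The scene view agrees. Next I'll measure these.

```bash
cat > meas.py <<'E'
from h import *
def measure(i,P):
    hsv=cv2.cvtColor(i,cv2.COLOR_RGB2HSV).astype(int); H,S,V=[hsv[...,k] for k in range(3)]
    z=P[...,2]; near=(np.abs(P[...,0]-.55)<.25)&(np.abs(P[...,1]-.03)<.25)
    pink=((H>165)|(H<8))&(S>90)&(z>.085)&(z<.115)&near
    q=P[pink]; print("top z",np.median(q[:,2]),len(q))
    r=cv2.minAreaRect((q[:,:2]*1000).astype(np.float32)); print("lamp rect mm",r)
    for nm,m in(("green",(H>45)&(H<85)&(S>100)&(z>.06)&(z<.09)&near),("red",((H>174)|(H<6))&(S>170)&(z>.06)&(z<.09)&near)):
        n,l,st,c=cv2.connectedComponentsWithStats(m.astype(np.uint8))
        if n<2: print(nm,None);continue
        k=1+st[1:,4].argmax(); g=P[l==k]; print(nm,st[k],g.mean(0).round(4),np.ptp(g,0).round(4))
    lip=(S<50)&(z>.028)&(z<.042)&near&(P[...,0]<.56)
    n,l,st,c=cv2.connectedComponentsWithStats(lip.astype(np.uint8))
    for k in range(1,n):
        if st[k,4]>15:
            g=P[l==k]; print("lip?",st[k],np.median(g[:,2]).round(4),cv2.minAreaRect((g[:,:2]*1000).astype(np.float32)))
E
python3 - <<'E'
from meas import *
for n in("top","scene"):
    a=np.load(n+".npz"); print(n); measure(a["i"],a["P"])
    P=a["P"]
    if n=="top":
        for u,v in((247,188),(332,210),(286,211),(286,200),(318,159),(283,149)): print((u,v),P[v,u].round(3))
E
```

```text
top
top z 0.09910216460138144 2935
lamp rect mm ((650.2164916992188, 27.336639404296875), (211.4145050048828, 159.22329711914062), 73.87385559082031)
green [313 156   9   8  57] [ 0.6064 -0.0116  0.0771] [0.0204 0.0225 0.0099]
red [279 146   9   8  51] [0.6343 0.0841 0.0776] [0.0209 0.0228 0.0106]
lip? [244 183   8  10  22] 0.0344 ((528.1738891601562, 187.68638610839844), (14.842203140258789, 27.509521484375), 72.29800415039062)
lip? [273 207  24  10  83] 0.0345 ((460.9119873046875, 81.66294860839844), (69.0483627319336, 9.967741012573242), 74.16917419433594)
(247, 188) [nan nan nan]
(332, 210) [ 0.465 -0.056  0.046]
(286, 211) [0.462 0.076 0.038]
(286, 200) [0.496 0.079 0.008]
(318, 159) [ 0.608 -0.015  0.077]
(283, 149) [0.635 0.084 0.078]
scene
top z 0.09985759638466929 2981
lamp rect mm ((651.2696533203125, 35.329612731933594), (207.8232879638672, 160.1937255859375), 74.1817855834961)
green [295 210   8   4  23] [ 0.6056 -0.0111  0.0782] [0.0162 0.0166 0.007 ]
red [309 237   8   6  31] [0.6353 0.0871 0.0782] [0.018  0.0164 0.0083]
lip? [354 209  14  20  91] 0.0347 ((460.25811767578125, 87.54553985595703), (72.10954284667969, 12.124663352966309), 73.98493957519531)
lip? [365 255  12   8  52] 0.0342 ((533.6820068359375, 204.7076416015625), (15.986344337463379, 29.042863845825195), 45.47201156616211)
```

```bash
cat >> h.py <<'E'
yaw=np.deg2rad(-16.1); ux=np.array([np.cos(yaw),np.sin(yaw),0]); uy=np.array([-np.sin(yaw),np.cos(yaw),0])
C=np.array([.6505,.0300,0]); R0=np.stack([-ux,uy,[0,0,-1]],1)
def L(x,y,z): return C+x*ux+y*uy+np.array([0,0,z])
E
python3 - <<'E'
from meas import *
effector.grasp(5)
p=np.array(env.read_ee_pos()); env.movel(p+[0,0,.08],rate=.2)
env.reach(L(-.13,.03,.27),R0)
i,d,P=cloud("wrist"); save("w1",i); np.savez("w1.npz",i=i,P=P); measure(i,P)
print(env.read_t(),env.read_ee_pos(),env.read_gripper_width(),env.read_wrist_force())
E
```

```text
top z 0.09961867566820784 5973
lamp rect mm ((626.1925048828125, 38.187416076660156), (205.56983947753906, 109.97782135009766), 73.98606872558594)
green [248 247  22  19 301] [ 0.6066 -0.0101  0.0776] [0.026  0.0258 0.0081]
red None
lip? [269 119  54   8 430] 0.0354 ((459.71307373046875, 82.52788543701172), (68.53851318359375, 8.749289512634277), 74.0146713256836)
lip? [381 138  19  23 133] 0.0329 ((525.1793212890625, 191.18145751953125), (18.012540817260742, 29.165489196777344), 52.118804931640625)
lip? [198 151   8  13  22] 0.0393 ((467.1167907714844, -47.4934196472168), (4.209644794464111, 15.97890567779541), 88.67151641845703)
4.1583 [0.53381711 0.09604617 0.26989495] 0.0004936064562075615 [0.80227686 0.50894129 0.70647358]
```

View pics/w1.png

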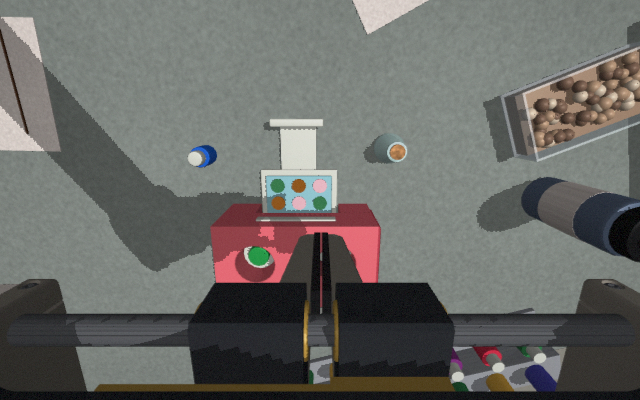

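The wrist view shows the lip at (296,122) and the green key at (258,257). Both agree with the other views to within about 2 mm. Now I'll push the tray.

Run:
```python
from h import *
env.reach(L(-.235,0,.15),R0)
env.movel(L(-.235,0,.018),rate=.12)
f0=np.array(env.read_wrist_force()); print("f0",f0.round(2),np.array(env.read_ee_pos()).round(4),env.read_t())
env.movel(L(-.175,0,.018),rate=.08)
x=-.175
print((np.array(env.read_wrist_force())-f0)@ux)
while x<-.148:
    x+=.002; env.movel(L(x,0,.018),rate=.04)
    f=(np.array(env.read_wrist_force())-f0); print(round(x,3),((env.read_ee_pos()-C)@ux).round(4),f.round(1),(f@ux).round(1))
    if f@ux<-9: break
print(env.read_t())
```

```text
f0 [0.21 0.29 0.29] [0.4253 0.0953 0.0185] 6.1
0.22956595005845548
-0.173 -0.1729 [ 0.5 -0.5 -0.6] 0.7
-0.171 -0.1716 [-2.6  0.7  0.8] -2.7
-0.169 -0.1687 [-0.9  1.4 -1.5] -1.3
-0.167 -0.1665 [-1.1  0.2 -1. ] -1.1
-0.165 -0.1645 [-1.2  0.5 -1. ] -1.3
-0.163 -0.1625 [-1.1 -0.2  0.5] -1.0
-0.161 -0.1616 [-4.8  1.   3.8] -4.9
-0.159 -0.1616 [-10.1   2.7   7.1] -10.4
9.0
```

The push stopped at x = -0.1616 with 10 N, and home was expected near -0.160. I'll back off, check with the camera, and re-measure the key.

Run:
```python
from meas import *
env.movel(L(-.18,0,.018),rate=.1)
env.movel(L(-.18,0,.2),rate=.25)
env.reach(L(-.13,.03,.27),R0)
i,d,P=cloud("wrist"); save("w2",i); measure(i,P)
i2,d,P2=cloud("top"); measure(i2,P2)
print(env.read_t())
```

```text
top z 0.09961402137648395 5933
lamp rect mm ((626.196044921875, 38.34120178222656), (205.7135467529297, 110.07034301757812), 73.97526550292969)
green [250 247  21  19 300] [ 0.6061 -0.0102  0.0775] [0.0252 0.0254 0.0097]
red None
lip? [383 139  19  22 133] 0.0326 ((524.5873413085938, 191.43704223632812), (17.565858840942383, 29.41207504272461), 48.035194396972656)
lip? [199 151   8  11  24] 0.0394 ((465.2004089355469, -46.98011016845703), (14.492424964904785, 3.554309368133545), 8.308189392089844)
lip? [272 160  52   8 415] 0.0354 ((510.0636901855469, 67.75341033935547), (68.16779327392578, 9.348182678222656), 73.87089538574219)
top z 0.09929327791438725 2006
lamp rect mm ((650.2833251953125, 27.08820343017578), (210.1248779296875, 158.6272430419922), 73.84454345703125)
green [313 156   9   8  57] [ 0.6063 -0.0116  0.0774] [0.0204 0.0226 0.0124]
red None
lip? [284 191  18   8  60] 0.0355 ((509.205078125, 58.736820220947266), (52.856807708740234, 9.837416648864746), 72.93355560302734)
10.7833
```

View pics/w2.png

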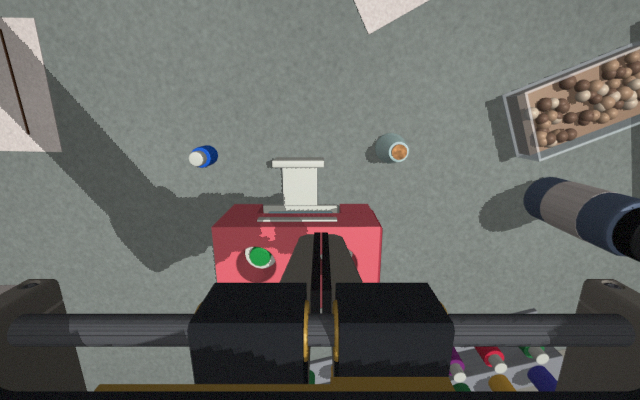

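The picture shows the tray home: the lip centre is at lamp x = -145 mm, and its nominal home is -145. The flask and dropper haven't moved. Now I'll press the green key.

Run:
```python
from h import *
G=np.array([.6062,-.0107,0]); Z=lambda z:G+[0,0,z]
env.reach(Z(.20),R0); env.movel(Z(.115),rate=.15)
env.pause(.2); f0=np.array(env.read_wrist_force()); print(np.array(env.read_ee_pos()).round(4),f0.round(2))
env.movel(Z(.084),rate=.06)
z=.084
f=np.array(env.read_wrist_force())-f0; print(f.round(1))
while z>.066 and abs(f[:2]).max()<8:
    z-=.0015; env.movel(Z(z),rate=.03); f=np.array(env.read_wrist_force())-f0
    print(round(z,4),np.array(env.read_ee_pos())[2].round(4),f.round(1))
    if f[2]>11: break
env.pause(.3); print((np.array(env.read_wrist_force())-f0).round(1),np.array(env.read_ee_pos()).round(4))
env.movel(Z(.115),rate=.06); env.movel(Z(.25),rate=.2)
env.reach(L(-.13,.03,.27),R0)
i,d,P=cloud("wrist"); save("w3",i)
from meas import measure; measure(i,P); print(env.read_t())
```

```text
[ 0.607  -0.0106  0.1162] [-0.56  0.06  0.85]
[ 0.6 -0.7 -0.7]
0.0825 0.0827 [0.3 0.5 0.2]
0.081 0.081 [ 1.2  0.5 -0.9]
0.0795 0.0794 [ 0.5  0.4 -1.7]
0.078 0.0782 [ 1.1  0.1 -0.1]
0.0765 0.0767 [0.4 0.7 1.9]
0.075 0.0752 [ 0.4 -0.5  1.7]
0.0735 0.0736 [0.7 0.1 3.5]
0.072 0.0724 [ 0.3 -0.8  5.6]
0.0705 0.0723 [-4.1  0.1 16.4]
[-3.5  0.8 15.3] [ 0.6066 -0.0107  0.0723]
top z 0.0996398489879608 5954
lamp rect mm ((626.5048217773438, 38.159446716308594), (205.5596923828125, 110.77565002441406), 74.05118560791016)
green [249 247  22  19 303] [ 0.6067 -0.0105  0.0776] [0.0264 0.026  0.0095]
red None
lip? [382 139  19  23 132] 0.033 ((525.6854248046875, 190.78634643554688), (17.702972412109375, 29.12616539001465), 55.27268981933594)
lip? [199 151   7  13  22] 0.0394 ((466.7095642089844, -47.333011627197266), (4.410003662109375, 15.971959114074707), 88.3230209350586)
lip? [272 160  52   8 414] 0.0354 ((510.3088684082031, 67.959716796875), (68.40525817871094, 9.684699058532715), 73.94213104248047)
17.9
```

The key bottomed at 72.3 mm with 15 N and came back up to 77.6 mm. The tray is still home and the hand is clear.

```bash
python3 -c "
from station import env, eyes, effector
print(env.finish_job())"
```

```text
the job is handed in; nothing more can be done
None
```

The job is handed in at about 18 s: the tray was pushed home against the stop, then the green key was pressed all the way down and came back up, with the red key unpressed, the flask and dropper unmoved in the last images, and the hand clear.

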